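# Shift the spice tins round in their tray

### The arm

A 6-joint arm with a two-finger parallel gripper is mounted at the origin on a cart in front of the work surface, level with it; the furniture and walls round the work are solid. World frame = base frame: x ahead of the robot, y to its left, z up, the work surface at z = 0. Lengths are in m, angles in rad, forces in N, time in s.
With the tool pointing down it reaches from about 0.325 to 0.75 m from the base axis. Payload 7.6 kg.
Tool frame: the origin (TCP) lies at the very end of the fingers, on their centre line; the grasp point (between the pads) lies r.grasp_offset behind it (r.grasp_offset is the distance from the TCP to the grasp point, in m); z points along the fingers, y is the line along which they close (so a half turn about z gives the same grasp; the last joint's range is limited). The gripper opens to 85 mm and grips with 20 to 120 N. Pads are 22 mm wide; open, the fingers measure 114 mm over their backs; the gripper's body (76 mm by 85 mm) begins 54 mm behind the grasp point. The pads swing forward as they close: fully open they stand 13 mm farther back than shut.
Start: joints at [-1.223, 0.052, 1.401, -0, 1.689, -0.07], TCP at [0.213, -0.48, 0.231] pointing down, gripper open.
Joint ranges: [-2.9, 2.9], [-0.91, 2.17], [0.12, 2.37], [-1.06, 4.2], [0.26, 2.73], [-2.93, 2.93]. Speed limits (rad/s): [2.57, 2.57, 3.01, 3.14, 3.14, 3.14].

### API

Orientations are given as a rotation vector (axis times angle).
In Python, from bench import r gives the robot as it stands. The module is installed in compiled form; this text tells all that it offers.
- The arm moves only by the shell command python3 -m jog 'ROWS' [FORCE]. ROWS is JSON, a list of rows, each a list of 7 numbers: the closure, from 0 (fully open) to 1 (shut), then the shift along the tool's x, y, z in mm, then the turn, a rotation vector about the tool's x, y, z in rad. In form: [[gripper, tx, ty, tz, wx, wy, wz], ...]. A call has 1 to 8 rows; each row is the pose to reach, as a shift and turn from the pose commanded when the call began, along the tool's axes at that moment; what a row does not reach only later rows make up. A row lasts 1/12 s, in which the tool goes at most 41.7 mm and 7.16 degrees, less where a joint would pass 70% of its speed; a pose out of reach is approached as far as the arm can. A call with a gripper value outside its range is refused whole. The fingers move at their own pace and stop on an object; FORCE is the grip in N (left out, the last holds). Time passes only in rows, so rows that repeat a pose let the fingers close. It gives the time, the measured TCP pose, the force, the opening and the grip force at its end, in the units of the state.
- r.sense(): the state, without advancing time (a new reading comes with each control period).
- r.snapshot(name): name is "side" or "top"; returns a dict with "image" (420x560x3 uint8, red, green, blue), "range_z" (420x560 float32, m along the optical axis (not along the pixel's ray), 0 where there is no reading), "K" (3x3 intrinsics, pixels), "world_from_camera" (4x4, takes a point from camera to world coordinates). Camera axes: x right, y up, looking along -z (the intrinsics and any distortion apply to the point x, -y, -z); pixel columns grow to the right and rows downward; lengths in m; the calibration is good to about 2 mm. A picture is of the moment at which its call begins.
- r.job_done(): hands the job in; it is judged then, once.
The state is a dict: "t": time; "joints": joint angles; "joint_vel": joint speeds; "joint_efforts": joint torques, N m; "eef_pos": TCP position; "tool_rot": TCP orientation; "ft_force": force on the tool from outside, world axes, zero at the start; "ft_torque": the same for the moment, N m; "gripper_width": opening from 0.0 (shut) to 1.0 (fully open); "grip_force": force on a finger pad.
Only numpy, scipy, OpenCV 4.12 (cv2) and the standard library are available. Lean on these libraries where they do the work, as an engineer would, in place of code of your own. Each camera call takes 0.05 s, during which the arm holds its last target. There are 200 camera calls.

### The job

The spice tray on the worktop holds three tins and one empty place. Slide the tins along the tray floor, one at a time and without lifting them: first the green tin straight into the empty place with the brass dot, then the red tin straight into the place the green one left. Push each of the two on until it stands squarely against the sprung bumper bar at the end of its path and press it there for a moment with about 10 N, never 14 N or more; let go of it and leave the white tin and all else alone.

Things in the scene. Friction and masses are not known exactly. Their poses are not given: they have to be found in the camera images.
- tray: fixed square wooden spice tray, 186 x 186 x 32 mm, four corner places, no partitions. Floor 12 mm above the worktop, 168 mm square inside; rim 9 mm thick, 20 mm above the floor. Origin: centre of the underside; x, y parallel to the rims, z up. The rims at -x (stop_front) and +y (stop_left) carry sprung bumper bars; the others are plain.
- dot (a point): brass dot, 22 mm across, on the tray floor in the empty place, 38 mm from the tray centre to -x and to +y. Red starts opposite (+x, -y); green and white at (-x, -y and +x, +y), either way round, all 1 to 3 mm off plain rims, 26 to 28 mm off rims with bars. From -x, -y green slides along +y to stop_left, then red along -x to stop_front; from +x, +y green slides along -x, then red along +y.
- stop_front: the tray's front rim, rigid, at the tray -x side, fixed to the tray. It carries a dark rubber-faced bumper bar, 132 mm long, 3 to 17 mm above the tray floor, on rods with brass thumb knobs. The bar's face stands 1 to 25 mm inside the rim, set differently each time and not reported; it is sprung, gives about 1 mm for 10 N, then springs back. Origin: middle of the rim's inner face, at the tray floor; x points into the tray, z up.
- stop_left: the tray's left rim, rigid, at the tray +y side, fixed to the tray. It carries a dark rubber-faced bumper bar, 132 mm long, 3 to 17 mm above the tray floor, on rods with brass thumb knobs. The bar's face stands 1 to 25 mm inside the rim, set differently each time and not reported; it is sprung, gives about 1 mm for 10 N, then springs back. Origin: middle of the rim's inner face, at the tray floor; x points into the tray, z up.
- tin_green: low square spice tin with green lid, 66 x 66 x 34 mm, 0.2 to 0.4 kg; a square green knob, 20 x 20 mm, sides parallel to the tin's, stands on the middle of the lid from 34 to 70 mm above the underside. Origin: centre of the underside; x, y parallel to the sides, z up. Drags on the floor with 1 to 5 N, most while pressed on a bar.
- tin_red: low square spice tin with red lid, 66 x 66 x 34 mm, 0.2 to 0.4 kg; a square red knob, 20 x 20 mm, sides parallel to the tin's, stands on the middle of the lid from 34 to 70 mm above the underside. Origin: centre of the underside; x, y parallel to the sides, z up. Drags like the green one.
- tin_white: low square spice tin with white lid, 66 x 66 x 34 mm, 0.2 to 0.4 kg; a square white knob, 20 x 20 mm, sides parallel to the tin's, stands on the middle of the lid from 34 to 70 mm above the underside. Origin: centre of the underside; x, y parallel to the sides, z up. Stays where it is.
- pepper_mill: wooden pepper mill, 46 mm across, 127 mm tall; loose, stands near the tray, to be left alone. Origin: on its underside.
- salt_shaker: glass salt shaker with steel cap, 42 mm across, 80 mm tall; loose, stands near the tray, to be left alone. Origin: on its underside.
- wood_bowl: small turned wooden bowl, 111 mm across, 32 mm tall; loose, stands near the tray, to be left alone. Origin: on its underside.
- glass_a: drinking glass, 81 mm across, 93 mm tall; loose, stands near the tray, to be left alone. Origin: on its underside.
- teaspoon: steel teaspoon, 132 mm long, lying flat; loose, stands near the tray, to be left alone. Origin: on its underside.
- vinegar: small vinegar bottle, 51 mm across, 168 mm tall; loose, stands near the tray, to be left alone. Origin: on its underside.
Things that resemble listed ones, but are neither listed nor needed, are in the scene too. What is shaped like the tin_green but blue or pink is not meant.

How it is judged:
On the way, in this order (a step that is already met when the one before it is completed fails the run):
1. the green tin is in the place with the brass dot and pressed with over 4.5 N on the bumper bar at the end of its path, the red tin still in its first place (x of tin_green in the frame of tray below -0.015 m and y of tin_green in the frame of tray above 0.015 m and x of tin_red in the frame of tray above 0.03 m and y of tin_red in the frame of tray below -0.03 m and ((x of tin_white in the frame of tray above 0 m and contact force between tin_green and stop_left above 4.5 N) or (x of tin_white in the frame of tray below 0 m and contact force between tin_green and stop_front above 4.5 N))), for 0.15 s.
2. the red tin is in the place that the green tin left and pressed with over 4.5 N on the bumper bar at the end of its path (x of tin_green in the frame of tray below -0.015 m and y of tin_green in the frame of tray above 0.015 m and ((x of tin_white in the frame of tray above 0 m and contact force between tin_red and stop_front above 4.5 N and x of tin_red in the frame of tray below -0.015 m and y of tin_red in the frame of tray below -0.015 m) or (x of tin_white in the frame of tray below 0 m and contact force between tin_red and stop_left above 4.5 N and x of tin_red in the frame of tray above 0.015 m and y of tin_red in the frame of tray above 0.015 m))), for 0.15 s.
At the end, for the whole second after the job is handed in: The green tin stands in the brass-dot place and the red tin in the place the green one left (centres over 15 mm from the tray's middle in x and in y, on that side), both square to the tray within 0.08 rad, flat on its floor and at rest; the white tin is within 8 mm of where it was (x of tin_green in the frame of tray below -0.015 m and y of tin_green in the frame of tray above 0.015 m and ((x of tin_white in the frame of tray above 0 m and x of tin_red in the frame of tray below -0.015 m and y of tin_red in the frame of tray below -0.015 m) or (x of tin_white in the frame of tray below 0 m and x of tin_red in the frame of tray above 0.015 m and y of tin_red in the frame of tray above 0.015 m)) and z of each of tin_green, tin_red, tin_white in the frame of tray below 0.0145 m and angle between the x axis of each of tin_green, tin_red and the x axis of tray, either way round below 0.08 rad and linear speed of each of tin_green, tin_red, tin_white below 0.02 m/s and distance of tin_white from where it was at the start of the episode below 0.008 m); the robot touches nothing.
It fails at once if a tin is lifted or tipped off the tray floor by more than 6 mm (z of any of tin_green, tin_red, tin_white in the frame of tray above 0.018 m).
It fails at once if a tin is pressed on a bumper bar or its rim with more than 14 N (contact force between any of tin_green, tin_red, tin_white and stop_front above 14 N or contact force between any of tin_green, tin_red, tin_white and stop_left above 14 N).
It fails at once if the white tin is shifted by more than 8 mm (distance of tin_white from where it was at the start of the episode above 0.008 m).
It fails at once if something standing by is shifted by more than 20 mm (distance of any of pepper_mill, salt_shaker, wood_bowl, glass_a, teaspoon, vinegar from where it was at the start of the episode above 0.02 m).
It also fails if it takes over 69 s, if anything falls off the work surface, if the arm or the gripper's body presses on something with over 40 N, if the wrist force passes 120 N, or if a joint passes its speed limit or range.

## Working session

There is one attempt and no reset: what is moved stays moved. The work goes in short steps, Python scripts to look and compute and a shell command to move; the robot and the scene stay as the last step left them, time stands still between calls to the robot, and variables do not carry over. Pictures are saved under pics/ and viewed, at most 10 in all, crops included, and the job is handed in when it is done.

```bash
mkdir -p pics
python3 - <<'E'
from bench import r
import cv2,numpy as np
for n in("top","side"):
    s=r.snapshot(n); cv2.imwrite(f"pics/{n}0.png",s["image"][:,:,::-1]); np.savez(f"{n}0.npz",**s)
s=r.sense(); print(s, r.grasp_offset)
E
```

```text
{'t': 0.1, 'joints': array([-1.22329907e+00,  5.27896677e-02,  1.40162338e+00,  6.16581490e-06,
        1.68864795e+00, -7.02992905e-02]), 'joint_vel': array([-0.00081343, -0.00030643, -0.00405296,  0.00075173, -0.00097338,
       -0.0010206 ]), 'joint_efforts': array([ 1.46078324e-03, -3.82581711e+01, -3.60985422e+01, -1.04758865e-04,
        4.75754641e-03, -1.92290787e-05]), 'eef_pos': array([ 0.21294425, -0.47956679,  0.23054826]), 'tool_rot': array([-3.07187066e+00, -6.51209901e-01,  3.08982727e-04]), 'ft_force': array([-0.54990556, -1.7133957 , -0.10622061]), 'ft_torque': array([ 0.02174148, -0.00263858,  0.00560416]), 'grip_force': 0.0, 'gripper_width': 1.0016470311551042} 0.0187
```

View pics/top0.png

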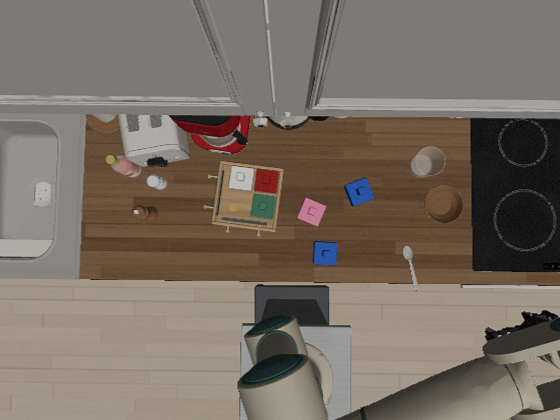

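View pics/side0.png

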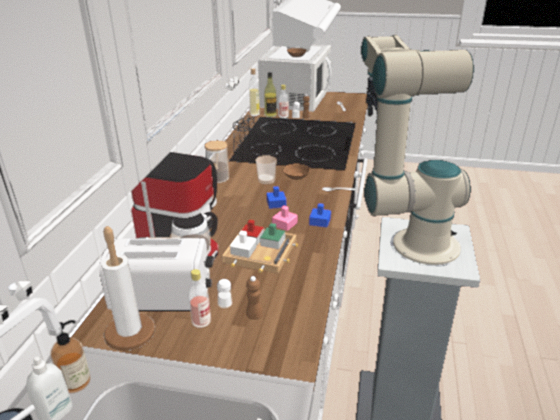

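Top view: tray centred at about (248,196), its bars at the bottom (-x) and left (+y). The dot is at (233,208), green at (263,206) (-x,-y), red at (266,180), and white at (240,178). So green goes +y, then red goes -x.

```bash
cat > h.py <<'E'
import numpy as np,cv2
def cloud(s):
    K,T,d=s["K"],s["world_from_camera"],s["range_z"]
    v,u=np.mgrid[:d.shape[0],:d.shape[1]]
    p=np.stack([(u-K[0,2])/K[0,0]*d,-(v-K[1,2])/K[1,1]*d,-d],-1)
    return p@T[:3,:3].T+T[:3,3]
E
python3 - <<'E'
import numpy as np,cv2
from h import *
for n in("top","side"):
    s=dict(np.load(n+"0.npz")); P=cloud(s); im=s["image"]
    hsv=cv2.cvtColor(im,cv2.COLOR_RGB2HSV); h,sa,va=[hsv[...,i].astype(int) for i in range(3)]
    print(n,s["K"].tolist(),s["world_from_camera"][:3,3])
    near=(P[...,0]>.3)&(P[...,0]<.7)&(P[...,1]>-.1)&(P[...,1]<.3)&(P[...,2]>.005)&(P[...,2]<.1)
    for c,m in dict(green=(h>65)&(h<95)&(sa>90),red=((h<6)|(h>174))&(sa>150),white=(sa<40)&(va>120)).items():
        m=m&near
        for a,b in((.04,.052),(.074,.09)):
            q=P[m&(P[...,2]>a)&(P[...,2]<b)]
            if len(q)>3: print(c,len(q),np.median(q,0).round(4),((q.min(0)+q.max(0))/2).round(4),np.ptp(q,0).round(3), cv2.minAreaRect((q[:,:2]*1000).astype(np.float32)))
    # rim tops
    m=near&(P[...,2]>.026)&(P[...,2]<.037); q=P[m]; print("rim",cv2.minAreaRect((q[:,:2]*1000).astype(np.float32)),len(q))
    if n=="top":
        c=im[150:245,195:300]; cv2.imwrite("pics/crop.png",cv2.resize(c[:,:,::-1],None,fx=6,fy=6,interpolation=cv2.INTER_CUBIC))
        for px in[(222,166),(283,171),(275,229),(214,223)]: print(px,P[px[1],px[0]].round(4))
        for b in range(110,160,6): print(b,P[b,190:300:15,2].round(2))
        print(P[60:110:10,240:290:10,2].round(2))
E
```

```text
top [[420.9329132718952, 0.0, 281.853662938108], [0.0, 420.9329132718952, 208.63509128785915], [0.0, 0.0, 1.0]] [0.40974331 0.03538415 1.23908119]
green 397 [0.4914 0.0975 0.047 ] [0.4927 0.0993 0.046 ] [0.065 0.065 0.012] ((493.45404052734375, 98.27813720703125), (61.49027633666992, 61.447044372558594), 82.41082763671875)
green 53 [0.4943 0.0989 0.0814] [0.5773 0.1298 0.0811] [0.188 0.079 0.012] ((578.5398559570312, 127.61932373046875), (201.73794555664062, 21.796680450439453), 18.003618240356445)
red 595 [0.5829 0.105  0.0458] [0.6166 0.1772 0.0459] [0.165 0.241 0.012] ((639.3167724609375, 163.3655242919922), (284.1853942871094, 107.84757995605469), 52.78520202636719)
red 53 [0.5669 0.0916 0.0818] [0.6099 0.1216 0.0805] [0.108 0.082 0.009] ((606.8985595703125, 127.37442016601562), (131.43638610839844, 23.48516082763672), 41.905303955078125)
white 478 [0.5761 0.1642 0.0465] [0.6159 0.1908 0.0459] [0.154 0.125 0.012] ((612.6343383789062, 180.0278778076172), (168.63134765625, 83.45802307128906), 24.888412475585938)
white 49 [0.5742 0.1637 0.0815] [0.5758 0.163  0.0815] [0.02  0.019 0.
[... 1571 characters left out ...]
28), (213.31399536132812, 80.01692962646484), 44.69400405883789)
red 28 [0.567  0.0968 0.0805] [0.5672 0.0945 0.0802] [0.018 0.022 0.01 ] ((567.1593627929688, 95.03684997558594), (21.573881149291992, 17.166505813598633), 82.41456604003906)
white 311 [0.5654 0.1687 0.0458] [0.566  0.1574 0.0458] [0.213 0.159 0.012] ((565.7197875976562, 152.48655700683594), (243.44873046875, 112.27554321289062), 14.503968238830566)
white 47 [0.5798 0.1728 0.0809] [0.6164 0.2021 0.0809] [0.101 0.1   0.014] ((618.4636840820312, 199.57594299316406), (135.7332763671875, 27.48515510559082), 37.60210037231445)
rim ((512.8397827148438, 63.96421813964844), (426.3869323730469, 265.6197814941406), 70.58917999267578) 947
```

View pics/crop.png

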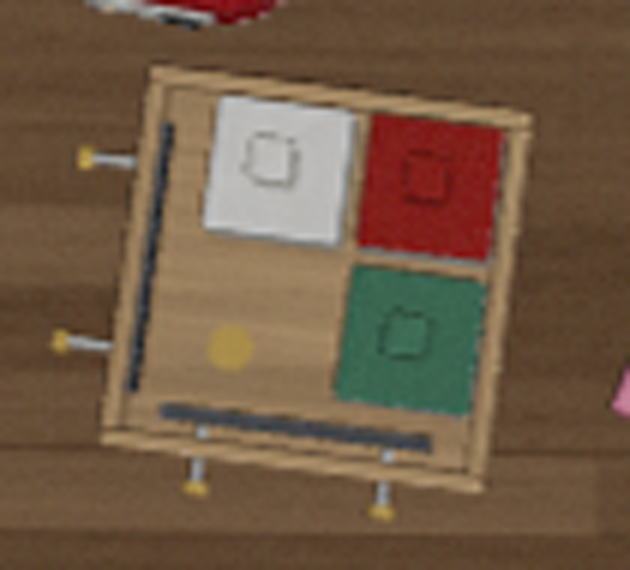

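The tray is turned about -7.5° and its front and left bars stand inside the rims. Next I compute its yaw, centre and the approach shifts.

```bash
cat >> h.py <<'E'
from scipy.spatial.transform import Rotation as R
def plane(s,px,z):
    K,T=s["K"],s["world_from_camera"]; px=np.atleast_2d(px)
    d=np.c_[(px[:,0]-K[0,2])/K[0,0],-(px[:,1]-K[1,2])/K[1,1],-np.ones(len(px))]@T[:3,:3].T
    return T[:3,3]+d*((z-T[2,3])/d[:,2])[:,None]
def go(r,p,yaw):
    "shift (mm) and turn from measured pose to TCP p, tool x at yaw, pointing down"
    s=r.sense(); A=R.from_rotvec(s["tool_rot"]); B=R.from_euler('z',yaw)*R.from_euler('x',np.pi)
    return (A.inv().apply(np.array(p)-s["eef_pos"])*1000).round(1),(A.inv()*B).as_rotvec().round(3)
E
python3 - <<'E'
from h import *; from bench import r
s=dict(np.load("top0.npz"))
c=np.array([(152,70),(530,118),(480,490),(102,438)])/6+[195,150]-.4
w=plane(s,c,.032)[:,:2]; print(w.round(4),w.mean(0).round(4))
for a,b in((1,0),(2,3),(2,1),(3,0)):
    d=w[a]*-1+w[b]; print(np.degrees(np.arctan2(d[1],d[0])).round(1),np.linalg.norm(d).round(4))
b=np.array([(174,124),(135,390),(162,402),(432,436)])/6+[195,150]-.4
th=np.radians(-7.6); Rt=np.array([[np.cos(th),-np.sin(th)],[np.sin(th),np.cos(th)]])
f=lambda p:((p-w.mean(0))@Rt*1000).round(1)
print("bars",f(plane(s,b,.029)[:,:2]).tolist()); print("knobs",f(np.array([[.4942,.099],[.567,.092],[.5755,.1633]])).tolist())
# lid edges angle via color masks
im=s["image"];h,sa,va=cv2.split(cv2.cvtColor(im,cv2.COLOR_RGB2HSV))
print(go(r,[.4942,.099,.15],np.radians(-7.6)))
E
```

```text
[[0.6237 0.2254]
 [0.6023 0.0426]
 [0.423  0.0644]
 [0.4457 0.2456]] [0.5237 0.1445]
83.3 0.1841
82.9 0.1826
-6.9 0.1806
-6.4 0.1791
bars [[64.4, 79.4], [-65.6, 78.3], [-69.4, 64.5], [-66.9, -66.1]]
knobs [[-23.2, -49.0], [49.9, -46.3], [48.9, 25.5]]
(array([ 491.8, -414.6,   81.2]), array([-0.001,  0.   ,  0.55 ]))
```

```bash
python3 -m jog '[[0.4,492,-415,0,0,0,0.54],[0.4,492,-415,0,0,0,0.54],[0.4,492,-415,0,0,0,0.54],[0.4,492,-415,0,0,0,0.54],[0.4,492,-415,0,0,0,0.54],[0.4,492,-415,0,0,0,0.54],[0.4,492,-415,0,0,0,0.54],[0.4,492,-415,0,0,0,0.54]]' 40
python3 - <<'E'
from h import *; from bench import r
print(go(r,[.4942,.099,.15],-.12), r.sense()["joints"])
E
```

```text
t: 0.77
eef_pos: [0.3549, -0.187, 0.2312]
tool_rot: [3.136, -0.193, 0.0]
ft_force: [0.8, 0.6, -0.7]
gripper_width: 0.596
grip_force: 0.0
(array([ 103.3, -300.9,   81.2]), array([ 0.   , -0.   , -0.003])) [-5.77027278e-01 -3.08397657e-01  1.72963807e+00 -3.72994739e-05
  1.72032197e+00  1.11651972e+00]
```

```bash
python3 -m jog '[[0.4,103,-301,70,0,0,0],[0.4,103,-301,70,0,0,0],[0.4,103,-301,70,0,0,0],[0.4,103,-301,70,0,0,0],[0.4,103,-301,70,0,0,0],[0.4,103,-301,70,0,0,0],[0.4,103,-301,70,0,0,0],[0.4,103,-301,70,0,0,0]]'
python3 - <<'E'
from h import *; from bench import r
print(go(r,[.4942,.099,.053],-.12), r.sense()["joints"])
s=r.snapshot("side"); P=cloud(s)
cv2.imwrite("pics/side1.png",cv2.resize(s["image"][170:290,190:330,::-1],None,fx=5,fy=5,interpolation=cv2.INTER_CUBIC))
E
```

```text
t: 1.43
eef_pos: [0.4938, 0.1, 0.1602]
tool_rot: [-3.136, 0.19, 0.002]
ft_force: [-0.1, -0.9, 0.6]
gripper_width: 0.598
grip_force: 0.0
(array([  0.6,   0.9, 107.2]), array([ 0.   ,  0.001, -0.001])) [1.26406417e-01 2.66195732e-02 1.56925747e+00 1.99921696e-04
 1.54677224e+00 1.81811591e+00]
```

View pics/side1.png

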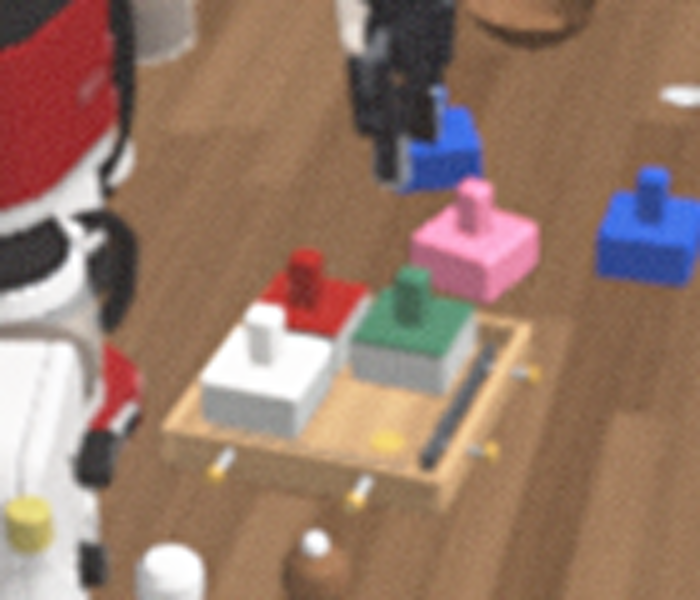

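The side view shows the gripper directly above the green knob (410,295 in the crop), with free space around it. I'll descend and close.

```bash
python3 -m jog '[[0.4,0,1,35,0,0,0],[0.4,0,1,70,0,0,0],[0.4,0,1,95,0,0,0],[0.4,0,1,104,0,0,0],[0.4,0,1,104,0,0,0]]'
python3 -m jog '[[0.6,0,0,0,0,0,0],[0.7,0,0,0,0,0,0],[0.8,0,0,0,0,0,0],[0.9,0,0,0,0,0,0],[0.9,0,0,0,0,0,0],[0.9,0,0,0,0,0,0]]' 40
```

```text
t: 1.9
eef_pos: [0.4917, 0.096, 0.0548]
tool_rot: [3.135, -0.192, -0.009]
ft_force: [0.1, -0.3, -0.7]
gripper_width: 0.598
grip_force: 0.0
t: 2.4
eef_pos: [0.495, 0.0967, 0.0596]
tool_rot: [-3.135, 0.192, -0.007]
ft_force: [0.9, 1.7, 5.7]
gripper_width: 0.227
grip_force: 43.9
```

```bash
python3 -m jog '[[0.9,0,0,0,0,0,0],[0.9,0,0,0,0,0,0],[0.9,0,0,0,0,0,0]]'; python3 -m jog '[[0.9,0,0,-1,0,0,0],[0.9,0,0,-1,0,0,0],[0.9,0,0,-1,0,0,0]]'
```

```text
t: 2.65
eef_pos: [0.495, 0.0967, 0.0596]
tool_rot: [-3.135, 0.191, -0.007]
ft_force: [0.5, 3.0, 5.7]
gripper_width: 0.225
grip_force: 43.9
t: 2.9
eef_pos: [0.4945, 0.0966, 0.0596]
tool_rot: [-3.135, 0.191, -0.004]
ft_force: [3.0, 3.3, 5.8]
gripper_width: 0.222
grip_force: 43.8
```

```bash
python3 -m jog '[[0.9,0,-3,0,0,0,0],[0.9,0,-7,0,0,0,0],[0.9,0,-11,0,0,0,0],[0.9,0,-15,0,0,0,0],[0.9,0,-20,0,0,0,0],[0.9,0,-20,0,0,0,0]]'; python3 -m jog '[[0.9,0,-5,0,0,0,0],[0.9,0,-10,0,0,0,0],[0.9,0,-15,0,0,0,0],[0.9,0,-20,0,0,0,0],[0.9,0,-25,0,0,0,0],[0.9,0,-30,0,0,0,0]]'
```

```text
t: 3.4
eef_pos: [0.4964, 0.1151, 0.0593]
tool_rot: [3.132, -0.192, 0.002]
ft_force: [-0.0, -3.4, 8.1]
gripper_width: 0.224
grip_force: 44.1
t: 3.9
eef_pos: [0.5001, 0.1441, 0.0593]
tool_rot: [3.131, -0.193, 0.002]
ft_force: [-0.6, -7.9, 10.1]
gripper_width: 0.222
grip_force: 44.1
```

```bash
python3 -m jog '[[0.9,0,0,-0.5,0,0,0],[0.9,0,0,-1,0,0,0],[0.9,0,0,-1.5,0,0,0],[0.9,0,0,-1.5,0,0,0]]'; python3 -m jog '[[0.9,0,-3,0,0,0,0],[0.9,0,-6,0,0,0,0],[0.9,0,-9,0,0,0,0],[0.9,0,-12,0,0,0,0],[0.9,0,-15,0,0,0,0]]'
```

```text
t: 4.23
eef_pos: [0.4993, 0.1455, 0.0595]
tool_rot: [3.135, -0.192, -0.001]
ft_force: [1.6, -3.0, 0.4]
gripper_width: 0.224
grip_force: 43.1
t: 4.65
eef_pos: [0.5012, 0.1612, 0.0596]
tool_rot: [3.136, -0.192, -0.001]
ft_force: [-0.6, -2.1, 0.1]
gripper_width: 0.227
grip_force: 43.0
```

```bash
python3 -m jog '[[0.9,0,-2,0,0,0,0],[0.9,0,-4,0,0,0,0],[0.9,0,-6,0,0,0,0],[0.9,0,-8,0,0,0,0],[0.9,0,-10,0,0,0,0],[0.9,0,-12,0,0,0,0],[0.9,0,-14,0,0,0,0]]'; python3 -m jog '[[0.9,0,-1,0,0,0,0],[0.9,0,-2,0,0,0,0],[0.9,0,-3,0,0,0,0],[0.9,0,-4,0,0,0,0]]'
```

```text
t: 5.23
eef_pos: [0.503, 0.175, 0.0597]
tool_rot: [-3.136, 0.192, 0.001]
ft_force: [0.1, -0.3, -1.6]
gripper_width: 0.223
grip_force: 42.8
t: 5.57
eef_pos: [0.5035, 0.1788, 0.0597]
tool_rot: [-3.136, 0.192, 0.0]
ft_force: [0.1, -0.6, -2.2]
gripper_width: 0.226
grip_force: 42.7
```

```bash
python3 -m jog '[[0.9,0,-1,0.3,0,0,0],[0.9,0,-2,0.3,0,0,0],[0.9,0,-3,0.3,0,0,0],[0.9,0,-3,0.3,0,0,0]]'; python3 -m jog '[[0.9,0,-0.7,0,0,0,0],[0.9,0,-1.4,0,0,0,0],[0.9,0,-2,0,0,0,0],[0.9,0,-2,0,0,0,0]]'; python3 -m jog '[[0.9,0,-0.7,0,0,0,0],[0.9,0,-1,0,0,0,0],[0.9,0,-1,0,0,0,0]]'
```

```text
t: 5.9
eef_pos: [0.5041, 0.1818, 0.0596]
tool_rot: [-3.136, 0.192, -0.0]
ft_force: [0.1, -1.0, -1.1]
gripper_width: 0.22
grip_force: 42.8
t: 6.23
eef_pos: [0.5043, 0.1837, 0.0596]
tool_rot: [3.136, -0.192, 0.0]
ft_force: [0.4, -0.7, -1.0]
gripper_width: 0.224
grip_force: 42.9
t: 6.48
eef_pos: [0.5044, 0.1847, 0.0596]
tool_rot: [3.136, -0.192, 0.0]
ft_force: [-0.8, -1.3, -1.2]
gripper_width: 0.222
grip_force: 42.9
```

```bash
for i in 1 2; do python3 -m jog '[[0.9,0,-0.5,0,0,0,0],[0.9,0,-0.5,0,0,0,0]]' | grep -E "eef|ft"; done
```

```text
eef_pos: [0.5045, 0.1852, 0.0596]
ft_force: [-0.3, -1.0, -0.4]
eef_pos: [0.5045, 0.1857, 0.0596]
ft_force: [-0.6, -1.2, -0.9]
```

Run:
```python
from h import *; from bench import r
s=r.snapshot("side")
cv2.imwrite("pics/side2.png",cv2.resize(s["image"][210:280,210:310,::-1],None,fx=8,fy=8,interpolation=cv2.INTER_CUBIC))
```

```text
(no output)
```

View pics/side2.png

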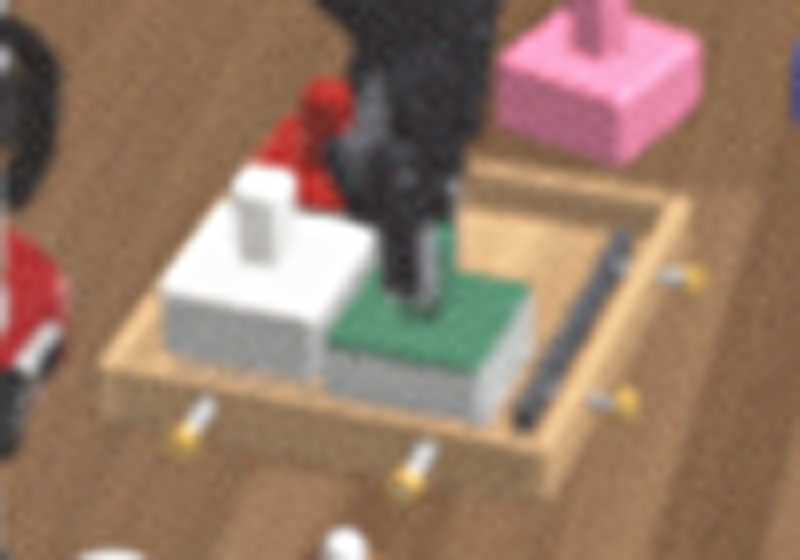

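The green tin, still gripped, is near the left bar (its lower edge runs from (330,385) to (480,420)), and the white tin is clear of it. I'll continue in 0.5 mm steps.

```bash
for i in 1 2 3; do python3 -m jog '[[0.9,0,-0.5,0,0,0,0],[0.9,0,-0.5,0,0,0,0]]' | grep -E "eef|ft"; done
```

```text
eef_pos: [0.5046, 0.1861, 0.0596]
ft_force: [-0.3, -0.8, -0.4]
eef_pos: [0.5046, 0.1866, 0.0596]
ft_force: [-0.9, -1.2, -0.6]
eef_pos: [0.5047, 0.1871, 0.0596]
ft_force: [-0.4, -0.7, 0.1]
```

```bash
for i in 1 2 3; do python3 -m jog '[[0.9,0,-0.5,0,0,0,0],[0.9,0,-0.5,0,0,0,0]]' | grep -E "eef|ft"; done
```

```text
eef_pos: [0.5048, 0.1877, 0.0596]
ft_force: [-0.2, -1.9, 0.4]
eef_pos: [0.5048, 0.1881, 0.0596]
ft_force: [-0.9, -2.2, 0.3]
eef_pos: [0.5049, 0.1887, 0.0596]
ft_force: [0.2, -2.2, -0.2]
```

```bash
for i in 1 2 3; do python3 -m jog '[[0.9,0,-0.5,0,0,0,0],[0.9,0,-0.5,0,0,0,0]]' | grep -E "eef|ft"; done
```

```text
eef_pos: [0.5049, 0.1891, 0.0596]
ft_force: [0.5, -0.8, -0.2]
eef_pos: [0.505, 0.1896, 0.0596]
ft_force: [0.2, -1.5, -0.1]
eef_pos: [0.505, 0.1901, 0.0596]
ft_force: [-0.3, -1.5, -0.3]
```

```bash
for i in 1 2 3; do python3 -m jog '[[0.9,0,-0.5,0,0,0,0],[0.9,0,-0.5,0,0,0,0]]' | grep -E "eef|ft"; done
```

```text
eef_pos: [0.5051, 0.1907, 0.0596]
ft_force: [0.9, -2.7, 0.3]
eef_pos: [0.5051, 0.1911, 0.0596]
ft_force: [0.3, -1.4, 0.1]
eef_pos: [0.5052, 0.1916, 0.0596]
ft_force: [-0.6, -2.1, 0.8]
```

```bash
for i in 1 2 3; do python3 -m jog '[[0.9,0,-0.5,0,0,0,0],[0.9,0,-0.5,0,0,0,0]]' | grep -E "eef|ft"; done
```

```text
eef_pos: [0.5053, 0.1921, 0.0596]
ft_force: [-1.2, -1.4, -0.6]
eef_pos: [0.5053, 0.1926, 0.0596]
ft_force: [-0.5, -1.3, 0.0]
eef_pos: [0.5054, 0.193, 0.0596]
ft_force: [0.0, -2.7, 0.3]
```

```bash
for i in 1 2 3; do python3 -m jog '[[0.9,0,-0.4,0,0,0,0],[0.9,0,-0.4,0,0,0,0]]' | grep -E "eef|ft"; done
```

```text
eef_pos: [0.5055, 0.1932, 0.0595]
ft_force: [-0.3, -3.5, 0.5]
eef_pos: [0.5055, 0.1934, 0.0596]
ft_force: [-0.1, -5.0, 0.6]
eef_pos: [0.5056, 0.1936, 0.0595]
ft_force: [0.6, -5.8, 0.6]
```

```bash
for i in 1 2 3; do python3 -m jog '[[0.9,0,-0.4,0,0,0,0],[0.9,0,-0.4,0,0,0,0]]' | grep -E "eef|ft"; done
```

```text
eef_pos: [0.5056, 0.1938, 0.0595]
ft_force: [1.0, -8.2, 1.0]
eef_pos: [0.5057, 0.194, 0.0596]
ft_force: [-1.1, -8.2, 1.5]
eef_pos: [0.5057, 0.1941, 0.0595]
ft_force: [-0.3, -9.3, 1.6]
```

```bash
python3 -m jog '[[0.9,0,-0.4,0,0,0,0],[0.9,0,-0.4,0,0,0,0]]' | grep -E "eef|ft";python3 -m jog '[[0.9,0,-0.3,0,0,0,0],[0.9,0,-0.3,0,0,0,0],[0.9,0,-0.3,0,0,0,0],[0.9,0,-0.3,0,0,0,0]]' | grep -E "eef|ft"
```

```text
eef_pos: [0.5058, 0.1943, 0.0595]
ft_force: [-0.5, -9.5, 1.8]
eef_pos: [0.5058, 0.1944, 0.0595]
ft_force: [-0.8, -10.2, 2.8]
```

```bash
python3 -m jog '[[0.9,0,-0.3,0,0,0,0],[0.9,0,-0.3,0,0,0,0]]' | grep -E "eef|ft";python3 -m jog '[[0.9,0,-0.2,0,0,0,0],[0.9,0,-0.2,0,0,0,0],[0.9,0,-0.2,0,0,0,0],[0.9,0,-0.2,0,0,0,0]]' | grep -E "eef|ft"
```

```text
eef_pos: [0.5058, 0.1945, 0.0595]
ft_force: [-1.4, -12.1, 1.9]
eef_pos: [0.5058, 0.1946, 0.0595]
ft_force: [-0.2, -10.7, 1.8]
```

Green is pressed at about 11 N total. Now I'll unload, let go and rise.

```bash
python3 -m jog '[[0.9,0,1,0,0,0,0],[0.9,0,2,0,0,0,0],[0.9,0,3,0,0,0,0],[0.9,0,3,0,0,0,0]]';  python3 -m jog '[[0.7,0,0,0,0,0,0],[0.55,0,0,0,0,0,0],[0.4,0,0,0,0,0,0],[0.4,0,0,0,0,0,0]]'; python3 -m jog '[[0.4,0,0,-10,0,0,0],[0.4,0,0,-40,0,0,0],[0.4,0,0,-70,0,0,0],[0.4,0,0,-90,0,0,0],[0.4,0,0,-90,0,0,0]]'
python3 - <<'E'
from h import *; from bench import r
print(go(r,[.569,.0915,.15],-.12-np.pi/2),go(r,[.569,.0915,.15],-.12+np.pi/2), r.sense()["joints"])
E
```

```text
t: 11.7
eef_pos: [0.5055, 0.1935, 0.0595]
tool_rot: [3.135, -0.192, 0.0]
ft_force: [0.9, -4.2, 0.3]
gripper_width: 0.222
grip_force: 42.9
t: 12.03
eef_pos: [0.5054, 0.1941, 0.0596]
tool_rot: [-3.135, 0.191, -0.0]
ft_force: [0.2, 0.3, -0.3]
gripper_width: 0.602
grip_force: 0.0
t: 12.45
eef_pos: [0.5078, 0.1945, 0.1561]
tool_rot: [-3.132, 0.191, -0.015]
ft_force: [0.3, -1.0, -0.1]
gripper_width: 0.602
grip_force: 0.0
(array([73.3, 94.9,  6.4]), array([-0.01 , -0.004,  1.569])) (array([73.3, 94.9,  6.4]), array([ 0.004, -0.01 , -1.573])) [2.97899316e-01 1.32382792e-01 1.46571615e+00 1.71492921e-04
 1.53348193e+00 1.99075172e+00]
```

```bash
python3 -m jog '[[0.4,72,95,0,0,0,-1.57],[0.4,72,95,0,0,0,-1.57],[0.4,72,95,0,0,0,-1.57],[0.4,72,95,0,0,0,-1.57],[0.4,72,95,0,0,0,-1.57],[0.4,72,95,0,0,0,-1.57],[0.4,72,95,0,0,0,-1.57],[0.4,72,95,0,0,0,-1.57]]'|grep eef; python3 -m jog '[[0.4,0,0,0,0,0,-0.67],[0.4,0,0,0,0,0,-0.67],[0.4,0,0,0,0,0,-0.67],[0.4,0,0,0,0,0,-0.67],[0.4,0,0,0,0,0,-0.67],[0.4,0,0,0,0,0,-0.67],[0.4,0,0,0,0,0,-0.67]]' | grep -E "eef|tool"
python3 - <<'E'
from h import *; from bench import r
print(go(r,[.568,.0915,.059],-.12+np.pi/2), r.sense()["joints"])
s=r.snapshot("side")
cv2.imwrite("pics/side3.png",cv2.resize(s["image"][190:280,200:320,::-1],None,fx=6,fy=6,interpolation=cv2.INTER_CUBIC))
P=cloud(s);h,sa,va=cv2.split(cv2.cvtColor(s["image"],cv2.COLOR_RGB2HSV));n=(P[...,2]>.074)&(P[...,2]<.09)&(P[...,1]<.3)&(P[...,0]<.62)&(P[...,0]>.4)
for m in((h>65)&(h<95)&(sa>90),((h<6)|(h>174))&(sa>150)):
    q=P[m&n]; print(len(q),((q.min(0)+q.max(0))/2).round(4))
E
```

```text
eef_pos: [0.5652, 0.0905, 0.1494]
eef_pos: [0.5652, 0.0907, 0.1495]
tool_rot: [-2.272, -2.17, 0.0]
(array([ 0.9,  2.8, 90.5]), array([-0.   , -0.   ,  0.074])) [9.45653681e-02 2.24114690e-01 1.37581583e+00 1.28776296e-04
 1.54201555e+00 1.40431647e-01]
11 [0.5033 0.1967 0.0803]
28 [0.5675 0.0938 0.0801]
```

View pics/side3.png

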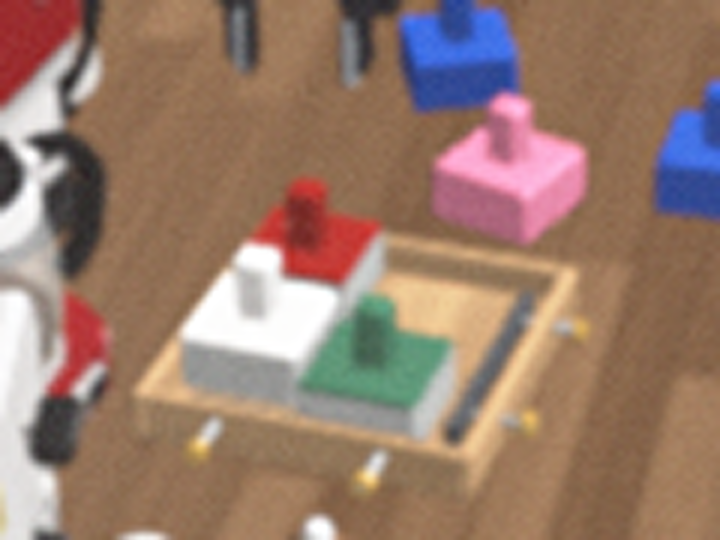

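Green stands in the dot place and red is untouched. The gripper is above red; I'll fix the yaw, descend and grip.

```bash
python3 -m jog '[[0.4,0.5,2.5,10,0,0,0.074],[0.4,0.5,2.5,40,0,0,0.074],[0.4,0.5,2.5,70,0,0,0.074],[0.4,0.5,2.5,85,0,0,0.074],[0.4,0.5,2.5,89,0,0,0.074],[0.4,0.5,2.5,89,0,0,0.074],[0.4,0.5,2.5,89,0,0,0.074]]'
python3 -m jog '[[0.6,0,0,0,0,0,0],[0.7,0,0,0,0,0,0],[0.8,0,0,0,0,0,0],[0.9,0,0,0,0,0,0],[0.9,0,0,0,0,0,0],[0.9,0,0,0,0,0,0],[0.9,0,0,0,0,0,0]]' 40
```

```text
t: 14.33
eef_pos: [0.5685, 0.091, 0.0618]
tool_rot: [2.352, 2.081, 0.002]
ft_force: [0.3, 0.5, 0.1]
gripper_width: 0.599
grip_force: 0.0
t: 14.92
eef_pos: [0.5683, 0.0911, 0.0617]
tool_rot: [2.352, 2.082, 0.002]
ft_force: [-2.8, 1.1, 5.4]
gripper_width: 0.224
grip_force: 43.9
```

```bash
python3 -m jog '[[0.9,0,-3,-0.4,0,0,0],[0.9,0,-7,-0.8,0,0,0],[0.9,0,-11,-0.8,0,0,0],[0.9,0,-15,-0.8,0,0,0],[0.9,0,-19,-0.8,0,0,0],[0.9,0,-22,-0.8,0,0,0]]'; python3 -m jog '[[0.9,0,-4,0,0,0,0],[0.9,0,-8,0,0,0,0],[0.9,0,-12,0,0,0,0],[0.9,0,-16,0,0,0,0],[0.9,0,-18,0,0,0,0],[0.9,0,-18,0,0,0,0]]'
```

```text
t: 15.42
eef_pos: [0.5459, 0.0936, 0.0617]
tool_rot: [2.352, 2.082, 0.001]
ft_force: [2.9, -0.3, 1.0]
gripper_width: 0.223
grip_force: 42.9
t: 15.92
eef_pos: [0.5278, 0.0959, 0.0617]
tool_rot: [2.352, 2.083, -0.0]
ft_force: [1.3, -0.1, 5.0]
gripper_width: 0.221
grip_force: 43.1
```

```bash
python3 -m jog '[[0.9,0,-3,-0.3,0,0,0],[0.9,0,-6,-0.6,0,0,0],[0.9,0,-9,-0.6,0,0,0],[0.9,0,-12,-0.6,0,0,0],[0.9,0,-15,-0.6,0,0,0]]';  python3 -m jog '[[0.9,0,-1.5,0,0,0,0],[0.9,0,-3,0,0,0,0],[0.9,0,-4.5,0,0,0,0],[0.9,0,-6,0,0,0,0],[0.9,0,-7.5,0,0,0,0],[0.9,0,-8,0,0,0,0]]'
```

```text
t: 16.33
eef_pos: [0.5127, 0.0977, 0.0617]
tool_rot: [-2.352, -2.082, 0.001]
ft_force: [3.0, 0.7, 1.5]
gripper_width: 0.225
grip_force: 42.6
t: 16.83
eef_pos: [0.5049, 0.0986, 0.0617]
tool_rot: [-2.352, -2.082, 0.001]
ft_force: [1.5, 0.3, -1.8]
gripper_width: 0.223
grip_force: 42.5
```

Run:
```python
from h import *; from bench import r
s=r.snapshot("side")
cv2.imwrite("pics/side4.png",cv2.resize(s["image"][210:280,210:310,::-1],None,fx=8,fy=8,interpolation=cv2.INTER_CUBIC))
```

```text
(no output)
```

View pics/side4.png

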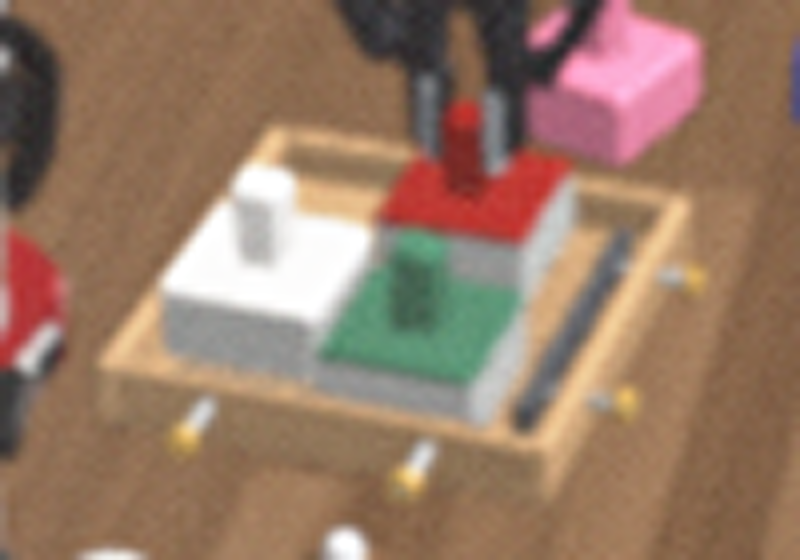

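The red tin is aligned beside green, roughly 15 mm short of the front bar (bar from (525,415) to (620,245)). Green and white are in place.

```bash
python3 -m jog '[[0.9,0,-1.2,0.3,0,0,0],[0.9,0,-2.4,0.3,0,0,0],[0.9,0,-3.6,0.3,0,0,0],[0.9,0,-4.8,0.3,0,0,0],[0.9,0,-6,0.3,0,0,0],[0.9,0,-6,0.3,0,0,0]]'|grep -E "eef|ft"; for i in 1 2 3; do python3 -m jog '[[0.9,0,-0.5,0,0,0,0],[0.9,0,-1,0,0,0,0],[0.9,0,-1,0,0,0,0]]' | grep -E "eef|ft"; done
```

```text
eef_pos: [0.4992, 0.0994, 0.0617]
ft_force: [1.2, -1.1, 0.9]
eef_pos: [0.4984, 0.0995, 0.0617]
ft_force: [1.4, -0.6, 1.0]
eef_pos: [0.4973, 0.0996, 0.0617]
ft_force: [1.7, 0.6, 1.6]
eef_pos: [0.4964, 0.0997, 0.0617]
ft_force: [2.3, -0.5, 0.5]
```

```bash
for i in 1 2 3; do python3 -m jog '[[0.9,0,-0.5,0,0,0,0],[0.9,0,-0.8,0,0,0,0],[0.9,0,-0.8,0,0,0,0]]' | grep -E "eef|ft"; done
```

```text
eef_pos: [0.4956, 0.0998, 0.0617]
ft_force: [0.8, -0.1, 1.2]
eef_pos: [0.4948, 0.0999, 0.0617]
ft_force: [1.9, 0.1, 0.9]
eef_pos: [0.494, 0.1, 0.0617]
ft_force: [1.7, -0.5, 0.9]
```

```bash
for i in 1 2 3 4; do python3 -m jog '[[0.9,0,-0.5,0,0,0,0],[0.9,0,-0.5,0,0,0,0]]' | grep -E "eef|ft"; done
```

```text
eef_pos: [0.4935, 0.1001, 0.0617]
ft_force: [2.1, -0.6, 1.4]
eef_pos: [0.493, 0.1001, 0.0617]
ft_force: [2.2, -0.1, 1.7]
eef_pos: [0.4925, 0.1002, 0.0617]
ft_force: [1.2, -0.0, 1.5]
eef_pos: [0.492, 0.1002, 0.0617]
ft_force: [2.5, -0.9, 1.8]
```

```bash
for i in 1 2 3 4; do python3 -m jog '[[0.9,0,-0.5,0,0,0,0],[0.9,0,-0.5,0,0,0,0]]' | grep -E "eef|ft"; done
```

```text
eef_pos: [0.4915, 0.1003, 0.0617]
ft_force: [2.1, 0.3, 1.3]
eef_pos: [0.491, 0.1004, 0.0617]
ft_force: [1.6, 0.1, 1.7]
eef_pos: [0.4905, 0.1004, 0.0617]
ft_force: [1.5, -0.7, 1.8]
eef_pos: [0.49, 0.1005, 0.0617]
ft_force: [2.1, -0.2, 1.7]
```

```bash
for i in 1 2 3 4; do python3 -m jog '[[0.9,0,-0.5,0,0,0,0],[0.9,0,-0.5,0,0,0,0]]' | grep -E "eef|ft"; done
```

```text
eef_pos: [0.4895, 0.1006, 0.0617]
ft_force: [2.0, -0.5, 2.4]
eef_pos: [0.489, 0.1006, 0.0617]
ft_force: [2.2, -0.1, 1.4]
eef_pos: [0.4885, 0.1007, 0.0617]
ft_force: [1.8, 0.4, 1.2]
eef_pos: [0.488, 0.1007, 0.0617]
ft_force: [1.7, -0.7, 0.9]
```

```bash
for i in 1 2 3 4; do python3 -m jog '[[0.9,0,-0.5,0,0,0,0],[0.9,0,-0.5,0,0,0,0]]' | grep -E "eef|ft"; done
```

```text
eef_pos: [0.4875, 0.1008, 0.0617]
ft_force: [1.8, 0.1, 1.1]
eef_pos: [0.487, 0.1008, 0.0616]
ft_force: [3.0, -0.1, 0.3]
eef_pos: [0.4865, 0.1009, 0.0617]
ft_force: [1.8, -1.1, 2.5]
eef_pos: [0.486, 0.101, 0.0617]
ft_force: [2.3, -0.1, 1.8]
```

```bash
for i in 1 2 3 4; do python3 -m jog '[[0.9,0,-0.5,0,0,0,0],[0.9,0,-0.5,0,0,0,0]]' | grep -E "eef|ft"; done
```

```text
eef_pos: [0.4855, 0.101, 0.0617]
ft_force: [2.0, 0.4, 1.4]
eef_pos: [0.485, 0.1011, 0.0617]
ft_force: [1.9, -1.1, 1.8]
eef_pos: [0.4845, 0.1011, 0.0617]
ft_force: [2.0, -0.2, 1.7]
eef_pos: [0.484, 0.1012, 0.0617]
ft_force: [1.6, -1.0, 0.9]
```

```bash
for i in 1 2 3 4; do python3 -m jog '[[0.9,0,-0.5,0,0,0,0],[0.9,0,-0.5,0,0,0,0]]' | grep -E "eef|ft"; done
```

```text
eef_pos: [0.4835, 0.1013, 0.0617]
ft_force: [2.7, -1.4, 1.3]
eef_pos: [0.4831, 0.1013, 0.0617]
ft_force: [1.4, -1.0, 1.4]
eef_pos: [0.4827, 0.1014, 0.0617]
ft_force: [1.9, -0.4, 0.3]
eef_pos: [0.4823, 0.1014, 0.0617]
ft_force: [5.7, -0.0, -1.2]
```

Contact is at x of about 0.483; I'll press with finer steps.

```bash
for i in 1 2; do python3 -m jog '[[0.9,0,-0.3,0,0,0,0],[0.9,0,-0.3,0,0,0,0]]' | grep -E "eef|ft"; done
```

```text
eef_pos: [0.4823, 0.1014, 0.0617]
ft_force: [6.4, -1.0, -1.1]
eef_pos: [0.482, 0.1014, 0.0618]
ft_force: [5.9, -0.9, -1.0]
```

```bash
for i in 1 2; do python3 -m jog '[[0.9,0,-0.3,0,0,0,0],[0.9,0,-0.3,0,0,0,0]]' | grep -E "eef|ft"; done
```

```text
eef_pos: [0.4819, 0.1014, 0.0618]
ft_force: [5.8, -1.3, -1.0]
eef_pos: [0.4818, 0.1014, 0.0619]
ft_force: [7.4, -1.6, -0.8]
```

```bash
for i in 1 2 3; do python3 -m jog '[[0.9,0,-0.3,0,0,0,0],[0.9,0,-0.3,0,0,0,0]]' | grep -E "eef|ft"; done
```

```text
eef_pos: [0.4816, 0.1014, 0.062]
ft_force: [7.2, -1.2, -0.3]
eef_pos: [0.4814, 0.1014, 0.0621]
ft_force: [7.9, -2.1, -2.4]
eef_pos: [0.4813, 0.1015, 0.0621]
ft_force: [8.4, -1.7, -2.1]
```

```bash
for i in 1 2; do python3 -m jog '[[0.9,0,-0.3,0,0,0,0],[0.9,0,-0.3,0,0,0,0]]' | grep -E "eef|ft"; done;  python3 -m jog '[[0.9,0,-0.3,0,0,0,0],[0.9,0,-0.3,0,0,0,0],[0.9,0,-0.3,0,0,0,0],[0.9,0,-0.3,0,0,0,0]]' | grep -E "eef|ft|rot"
```

```text
eef_pos: [0.4811, 0.1015, 0.0622]
ft_force: [8.8, -0.9, -0.9]
eef_pos: [0.481, 0.1015, 0.0623]
ft_force: [9.7, -0.8, -2.0]
eef_pos: [0.4808, 0.1015, 0.0624]
tool_rot: [2.35, 2.08, 0.005]
ft_force: [9.6, -1.8, -2.0]
```

```bash
python3 -m jog '[[0.9,0,-0.3,0,0,0,0],[0.9,0,-0.3,0,0,0,0]]' | grep -E "eef|ft";  python3 -m jog '[[0.9,0,-0.4,0,0,0,0],[0.9,0,-0.4,0,0,0,0],[0.9,0,-0.4,0,0,0,0],[0.9,0,-0.4,0,0,0,0]]' | grep -E "eef|ft|rot"
```

```text
eef_pos: [0.4807, 0.1015, 0.0624]
ft_force: [10.3, -2.6, -2.4]
eef_pos: [0.4805, 0.1015, 0.0625]
tool_rot: [2.349, 2.079, 0.006]
ft_force: [11.2, -1.7, -1.8]
```

```bash
python3 -m jog '[[0.9,0,-0.1,0,0,0,0],[0.9,0,1,0,0,0,0],[0.9,0,2,0,0,0,0],[0.9,0,2.8,0,0,0,0],[0.9,0,2.8,0,0,0,0]]';  python3 -m jog '[[0.7,0,0,0,0,0,0],[0.55,0,0,0,0,0,0],[0.4,0,0,0,0,0,0],[0.4,0,0,0,0,0,0]]'; python3 -m jog '[[0.4,0,0,-10,0,0,0],[0.4,0,0,-40,0,0,0],[0.4,0,0,-75,0,0,0],[0.4,0,0,-110,0,0,0],[0.4,0,0,-120,0,0,0],[0.4,0,0,-120,0,0,0],[0.4,0,0,-120,0,0,0]]'
python3 - <<'E'
from h import *; from bench import r
s=r.snapshot("side")
cv2.imwrite("pics/side5.png",cv2.resize(s["image"][210:280,210:310,::-1],None,fx=8,fy=8,interpolation=cv2.INTER_CUBIC))
E
```

```text
t: 25.63
eef_pos: [0.4817, 0.1014, 0.0619]
tool_rot: [2.352, 2.082, 0.001]
ft_force: [5.8, 0.0, 0.5]
gripper_width: 0.217
grip_force: 42.0
t: 25.97
eef_pos: [0.4805, 0.1016, 0.0612]
tool_rot: [-2.351, -2.082, 0.002]
ft_force: [0.4, -0.7, 0.5]
gripper_width: 0.598
grip_force: 0.0
t: 26.55
eef_pos: [0.4812, 0.1016, 0.182]
tool_rot: [2.352, 2.082, 0.001]
ft_force: [0.1, -0.1, -0.8]
gripper_width: 0.603
grip_force: 0.0
```

View pics/side5.png

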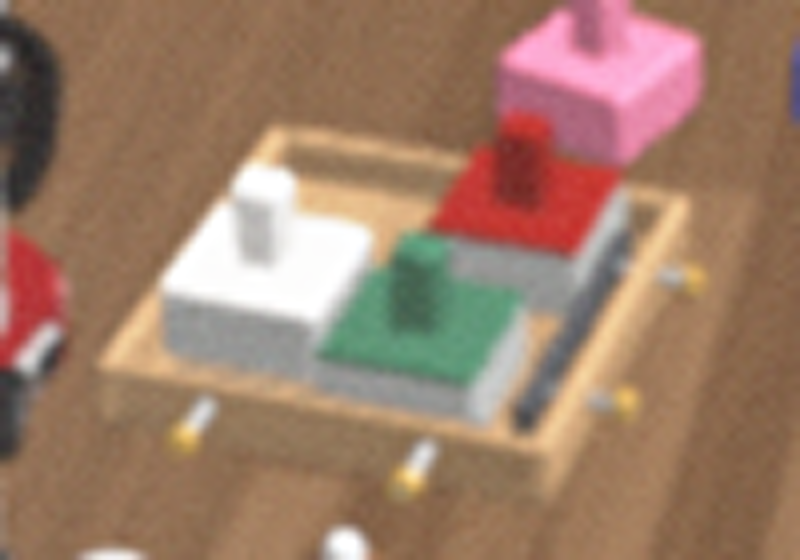

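Red stands squarely against the front bar (lid at (530,200)), green is in the dot place (420,320), white is unmoved and the gripper is clear. I'm handing in.

```bash
python3 -c "
from bench import r
print(r.job_done())"
```

```text
the job is handed in; nothing more can be done
None
```

I slid green into the brass-dot place and red into the place green left, pressed each on its bar with about 11 N at the wrist (drag included), let go and handed the job in at about 27 s; the white tin looked unmoved in the last picture, and the hand-in gave no verdict.

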